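Find the heavier tamper and hold it ready over the portafilter

ROBOT

A 6-joint arm with a two-finger parallel gripper is mounted at the origin on the work surface. World frame = base frame: x ahead of the robot, y to its left, z up, the work surface at z = 0. Lengths are in m, angles in degrees, forces in N, time in s.
With the tool pointing down it reaches from about 0.4 to 0.825 m from the base axis. Payload 7 kg.
Tool frame: the origin (TCP) lies midway between the tips of the shut fingers; the grasp point (between the pads) lies 19 mm behind it; z points along the fingers, y is the line along which they close (so a half turn about z gives the same grasp; the last joint's range is limited). The gripper opens to 88 mm and grips with 3 to 60 N. Pads are 19 mm wide; open, the fingers measure 130 mm over their backs; the gripper's body (78 mm by 193 mm) begins 47 mm behind the grasp point.
Start: joints at [16.507, 20.546, 0.682, 0, -70.136, -16.507], TCP at [0.675, -0, 0.227] pointing down, gripper open.
Joint ranges: [-176.03, 176.03], [-82.01, 121.73], [-58.28, 71.71], [-173.87, 95.51], [-174.79, -0.11], [-173.66, 173.66]. Speed limits (degrees/s): [136.94, 136.94, 172.46, 180, 180, 180].

INTERFACE

Orientations are given as a 3x3 rotation matrix whose columns are the frame's x, y, z axes.
In Python, from rig import robot gives the robot as it stands. Calls block until the motion is done:
- robot.goto(position, orientation): joint-space move of the TCP to a pose.
- robot.servo_line(position, ori=None, speed=0.15): straight line of the TCP; ori=None keeps the orientation; speed is the mean speed in m/s.
- robot.movej(angles): joint-space move.
- robot.move_gripper(opening): opening from 0.0 (shut) to 1.0 (fully open); the grip force is fixed at half the most; returns when the fingers have stopped.
- robot.dwell(seconds).
- robot.ik(position, orientation): joint angles nearest the present ones, or None.
- robot.grab_frame(name): name is "scene" or "side" or "wrist"; returns (picture, depth): 480x640x3 uint8, red, green, blue; 480x640 float32, m along the optical axis (not along the pixel's ray), 0 where there is no reading.
- robot.camera_info(name): a dict with "vfov" (degrees; the focal length in pixels is half the picture's height over the tangent of half this angle, whatever the lens; pixels are square), "cx", "cy" (the principal point, pixels), "view" (4x4, takes a point from world to camera coordinates); the wrist camera has in their place "T_tool_cam" (4x4, takes a point from camera to tool coordinates, whose origin is the TCP and whose axes are the flange's). Camera axes: x right, y down, z forward; pixel columns grow to the right and rows downward; lengths in m; the calibration is good to about 2 mm. A picture is of the moment at which its call begins: read the wrist's pose just before it. camera_info takes no time and is no camera call.
A pose or a line that the arm cannot do raises robot.Unreachable and nothing moves.
- robot.job_done(): hands the job in; it is judged then, once.
Readings, each from a call of its own:
- robot.read_t(): time.
- robot.read_qpos(): joint angles.
- robot.read_qvel(): joint speeds.
- robot.read_effort(): joint torques, N m.
- robot.read_position(): TCP position.
- robot.read_tcp_rot(): TCP orientation.
- robot.read_force(): force on the tool from outside, world axes, zero at the start.
- robot.read_ft_torque(): the same for the moment, N m.
- robot.read_grip_width(): opening from 0.0 (shut) to 1.0 (fully open).
- robot.read_finger_force(): force on a finger pad.
Only numpy, scipy, OpenCV 4.12 (cv2) and the standard library are available. Lean on these libraries where they do the work, as an engineer would, in place of code of your own. Each camera call takes 0.05 s, during which the arm holds its last target. There are 200 camera calls.

TASK

The two tampers in the wooden stand look alike, but one is noticeably heavier. Lift each of them clear of the stand in turn to feel its weight, put the lighter one back fully down in a seat of the stand, and finish holding the heavier one in the gripper, still and upright, centred over the portafilter's open basket with its foot about 3 cm above the rim, not touching it. Keep both tampers upright throughout and leave everything else where it stands.

Things in the scene. Friction and masses are not known exactly. Their poses are not given: they have to be found in the camera images.
- tamper_a: coffee tamper, loose, upright in either seat of the stand; looks like its twin, but one is at least 0.2 kg heavier (both 0.25 to 0.8 kg). Round about z: steel foot 58 mm in diameter, 22 tall; thin neck; black handle, straight and 34 mm in diameter from 52 to 82 mm up; domed top at 93 mm. Weight sits low. Origin: centre of the underside; z up
- tamper_b: coffee tamper, loose, upright in either seat of the stand; looks like its twin, but one is at least 0.2 kg heavier (both 0.25 to 0.8 kg). Round about z: steel foot 58 mm in diameter, 22 tall; thin neck; black handle, straight and 34 mm in diameter from 52 to 82 mm up; domed top at 93 mm. Weight sits low. Origin: centre of the underside; z up
- tamper_a_grip (a point): point on that tamper's axis at the middle of its straight handle, 67 mm above its underside
- tamper_b_grip (a point): point on that tamper's axis at the middle of its straight handle, 67 mm above its underside
- stand: light wooden block fixed to the counter, 95 (x) by 200 (y) by 30 mm tall, with two round seats side by side along its y axis, 120 mm between centres. Origin: centre of its underside, on the counter
- stand_hole0 (a point): centre of the mouth of the seat on the stand's +y side, level with the block's top; the seat is 65 mm in diameter and 8 mm deep, so a seated tamper's underside is 8 mm below this point and 22 mm above the counter
- stand_hole1 (a point): the same for the seat on the stand's -y side
- portafilter: steel portafilter in its resting bracket, fixed to the counter on a black rubber base 110 mm square: an open steel basket 70 mm outside, 60 mm inside diameter, rim 75 mm above the counter; black handle along the body's +x axis out to 215 mm from the basket's centre, at most 73 mm above the counter. Origin: on the counter under the basket's centre
- basket_mouth (a point): centre of the basket's open mouth, level with its rim, 75 mm above the counter
- espresso_cup: small white porcelain espresso cup, 62 mm wide, 58 tall, standing between stand and portafilter; bystander, loose; origin at the centre of its underside
- shot_cup: plain steel cup, 52 mm wide, 65 tall, between the robot and the stand; bystander, loose; origin at the centre of its underside
- sugar_jar: glass jar with steel lid, 72 mm wide, 90 tall, behind the stand; bystander, loose; origin at the centre of its underside
- bean_tin: closed aluminium tin, 90 mm wide, 100 tall, behind the stand; bystander, loose; origin at the centre of its underside
- milk_bottle: white plastic bottle, 80 mm wide, 190 tall, at the back near the middle; bystander, loose; origin at the centre of its underside
- milk_jug: steel milk jug with handle, 86 mm wide, 100 tall, to the robot's left; bystander, loose; origin at the centre of its underside
- grinder_brush: brush 170 mm long lying flat to the robot's left; bystander, loose; origin at the centre of its underside
Not all that is in view belongs to the job. Leave any orange or yellow look-alike of the tamper_a alone.

How it is judged (in metres and radians):
On the way, in this order (a step that is already met when the one before it is completed fails the run):
1. the lighter tamper has been lifted clear of the stand (the one still standing there is the heavier) (((z of tamper_a in the frame of stand above 0.045 m and contact force between tamper_a and the fingers above 0.5 N and contact force between tamper_a and stand below 0.05 N and (horizontal distance between tamper_b and stand_hole0 below 0.008 m or horizontal distance between tamper_b and stand_hole1 below 0.008 m) and z of tamper_b in the frame of stand below 0.026 m and angle between tamper_b's own z axis and vertical below 0.08 rad and contact force between tamper_b and the fingers below 0.2 N and contact force between tamper_b and stand above 4.7 N) or (z of tamper_b in the frame of stand above 0.045 m and contact force between tamper_b and the fingers above 0.5 N and contact force between tamper_b and stand below 0.05 N and (horizontal distance between tamper_a and stand_hole0 below 0.008 m or horizontal distance between tamper_a and stand_hole1 below 0.008 m) and z of tamper_a in the frame of stand below 0.026 m and angle between tamper_a's own z axis and vertical below 0.08 rad and contact force between tamper_a and the fingers below 0.2 N and contact force between tamper_a and stand above 4.7 N))), for 0.2 s.
2. with the lighter tamper back down in a seat, the heavier one is lifted clear of the stand (((z of tamper_b in the frame of stand above 0.045 m and contact force between tamper_b and the fingers above 0.5 N and contact force between tamper_b and stand below 0.05 N and (horizontal distance between tamper_a and stand_hole0 below 0.008 m or horizontal distance between tamper_a and stand_hole1 below 0.008 m) and z of tamper_a in the frame of stand below 0.026 m and angle between tamper_a's own z axis and vertical below 0.08 rad and contact force between tamper_a and the fingers below 0.2 N and contact force between tamper_a and stand between 0.5 and 4.7 N) or (z of tamper_a in the frame of stand above 0.045 m and contact force between tamper_a and the fingers above 0.5 N and contact force between tamper_a and stand below 0.05 N and (horizontal distance between tamper_b and stand_hole0 below 0.008 m or horizontal distance between tamper_b and stand_hole1 below 0.008 m) and z of tamper_b in the frame of stand below 0.026 m and angle between tamper_b's own z axis and vertical below 0.08 rad and contact force between tamper_b and the fingers below 0.2 N and contact force between tamper_b and stand between 0.5 and 4.7 N))), for 0.2 s.
At the end, for the whole second after the job is handed in: The heavier tamper is held still in the fingers, upright within 0.15 rad, underside 10 to 60 mm above the basket rim and within 18 mm of its centre, touching neither portafilter nor stand; the lighter one (pressing under 4.7 N) is let go, upright and within 4 mm of fully down in a seat (((horizontal distance between tamper_b and basket_mouth below 0.018 m and z of tamper_b in the frame of basket_mouth between 0.01 and 0.06 m and angle between tamper_b's own z axis and vertical below 0.15 rad and linear speed of tamper_b below 0.03 m/s and contact force between tamper_b and the fingers above 0.5 N and contact force between tamper_b and portafilter below 0.05 N and contact force between tamper_b and stand below 0.05 N and (horizontal distance between tamper_a and stand_hole0 below 0.008 m or horizontal distance between tamper_a and stand_hole1 below 0.008 m) and z of tamper_a in the frame of stand below 0.026 m and angle between tamper_a's own z axis and vertical below 0.08 rad and contact force between tamper_a and the fingers below 0.2 N and contact force between tamper_a and stand between 0.5 and 4.7 N) or (horizontal distance between tamper_a and basket_mouth below 0.018 m and z of tamper_a in the frame of basket_mouth between 0.01 and 0.06 m and angle between tamper_a's own z axis and vertical below 0.15 rad and linear speed of tamper_a below 0.03 m/s and contact force between tamper_a and the fingers above 0.5 N and contact force between tamper_a and portafilter below 0.05 N and contact force between tamper_a and stand below 0.05 N and (horizontal distance between tamper_b and stand_hole0 below 0.008 m or horizontal distance between tamper_b and stand_hole1 below 0.008 m) and z of tamper_b in the frame of stand below 0.026 m and angle between tamper_b's own z axis and vertical below 0.08 rad and contact force between tamper_b and the fingers below 0.2 N and contact force between tamper_b and stand between 0.5 and 4.7 N))); the arm keeps its last pose, push and grip.
It fails at once if a tamper is tipped by more than about 35 degrees (angle between any of tamper_a, tamper_b's own z axis and vertical above 0.6 rad).
It fails at once if a bystander is moved by more than 30 mm (distance of any of espresso_cup, shot_cup, sugar_jar, bean_tin, milk_bottle, milk_jug, grinder_brush from where it was at the start of the episode above 0.03 m).
It also fails if it takes over 72 s, if anything falls off the work surface, if the arm or the gripper's body presses on something with over 40 N, if the wrist force passes 120 N, or if a joint passes its speed limit or range.

## Working session

There is one attempt and no reset: what is moved stays moved. The work goes in short steps, each a Python script; the robot and the scene stay as the last script left them, time stands still between calls to the robot, and variables do not carry over. Pictures are saved under pics/ and viewed, at most 10 in all, crops included, and the job is handed in when it is done.

```bash
mkdir -p pics; ls
cat > h.py <<'E'
import numpy as np, cv2
from rig import robot
def save(n,im): cv2.imwrite(f'pics/{n}.png',cv2.cvtColor(im,cv2.COLOR_RGB2BGR))
def cam(name,R=None,p=None):
    i=robot.camera_info(name); f=240/np.tan(np.radians(i['vfov'])/2)
    if 'view' in i: T=np.linalg.inv(np.array(i['view']))
    else:
        W=np.eye(4);W[:3,:3]=R;W[:3,3]=p;T=W@np.array(i['T_tool_cam'])
    return f,i['cx'],i['cy'],T
def cloud(d,c):
    f,cx,cy,T=c; v,u=np.mgrid[:480,:640]
    P=np.stack([(u-cx)/f*d,(v-cy)/f*d,d],-1)
    return P@T[:3,:3].T+T[:3,3]
def ray(u,v,z,c):
    f,cx,cy,T=c; r=T[:3,:3]@[(u-cx)/f,(v-cy)/f,1]
    return T[:3,3]+r*(z-T[2,3])/r[2]
def shot(name):
    R=np.array(robot.read_tcp_rot());p=np.array(robot.read_position())
    im,d=robot.grab_frame(name); return im,d,cam(name,R,p)
E
python3 - <<'E'
from h import *
for n in ('scene','side'):
    im,d,c=shot(n); save(n,im); np.savez(n,im=im,d=d,T=c[3],c=c[:3]); print(n,c[:3],c[3].round(3).tolist(),(d>0).mean())
print(robot.read_tcp_rot(),robot.read_force(),robot.camera_info('wrist'))
E
```

```text
pics
scene (np.float64(576.3076033207177), 314.6133725595333, 240.2634593497015) [[0.588, 0.603, -0.539, 1.366], [0.809, -0.424, 0.407, -0.477], [0.017, -0.676, -0.737, 1.138], [0.0, 0.0, 0.0, 1.0]] 0.9836783854166666
side (np.float64(490.1713711012632), 315.44631334326317, 234.57346635186502) [[0.887, -0.316, 0.336, 0.243], [-0.461, -0.574, 0.677, -0.591], [-0.021, -0.755, -0.655, 0.768], [0.0, 0.0, 0.0, 1.0]] 0.9959212239583334
[[-1.24278869e-04 -9.99998858e-01 -1.50642392e-03]
 [-9.99999980e-01  1.24515889e-04 -1.57246781e-04]
 [ 1.57434175e-04  1.50640435e-03 -9.99998853e-01]] [ 0.05586133 -0.15255435 -0.15493524] {'vfov': 71.68607242943885, 'cx': 320.00016088406073, 'cy': 240.18739282734643, 'T_tool_cam': array([[-8.71350744e-04, -9.56666343e-01, -2.91185077e-01,
         8.02382510e-02],
       [ 9.99999564e-01, -9.31589679e-04,  6.82388251e-05,
        -2.35075608e-04],
       [-3.36546800e-04, -2.91184891e-01,  9.56666737e-01,
        -1.59003966e-01],
       [ 0.00000000e+00,  0.00000000e+00,  0.00000000e+00,
         1.00000000e+00]])}
```

View pics/scene.png

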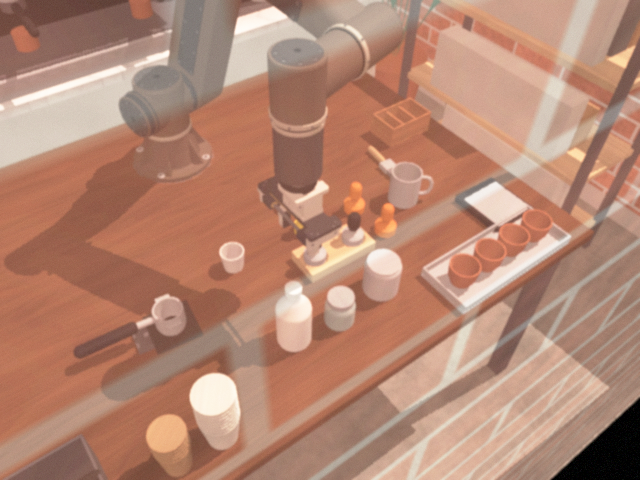

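View pics/side.png

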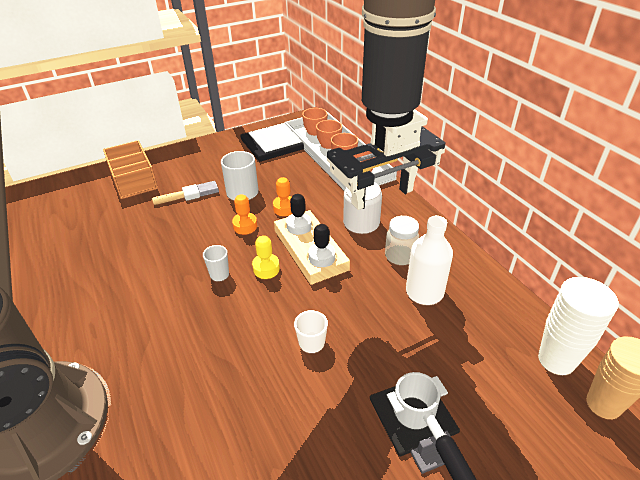

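The side view shows it clearly: the stand at about (312,247), black tamper handles at (298,205) and (321,237), and the basket rim at about (417,388). Orange and yellow decoys are at (244,215), (283,195) and (265,257), and the shot cup is at (217,262). The scene view agrees but is hazy.

Run:
```python
from h import *
D=np.load('side.npz');im=D['im'];d=D['d'];c=(*D['c'],D['T']);P=cloud(d,c)
hsv=cv2.cvtColor(im,cv2.COLOR_RGB2HSV).astype(int);H,S,V=hsv[...,0],hsv[...,1],hsv[...,2]
def roi(m,u0,u1,v0,v1):
    r=np.zeros_like(m);r[v0:v1,u0:u1]=m[v0:v1,u0:u1];return r
print('counter z',np.median(P[420:450,200:250,2]))
def circ(xy,r=None):
    A=np.c_[2*xy,np.ones(len(xy))];s=np.linalg.lstsq(A,(xy**2).sum(1),rcond=None)[0];return s[:2],np.sqrt(s[2]+s[:2]@s[:2])
for n,b in (('tA(far)',(286,310,188,235)),('tB(near)',(308,336,218,268))):
    m=roi((V<70)&(d>0),*b)&(P[...,2]>.07)
    q=P[m];s=q[(q[:,2]>.077)&(q[:,2]<.102)]
    print(n,len(q),'ztop',np.percentile(q[:,2],98),'handle circle',circ(s[:,:2]))
    m2=roi((V>100)&(S<60),b[0]-8,b[1]+8,b[2],b[3]+5)&(P[...,2]>.034)&(P[...,2]<.05); print(' foot',circ(P[m2][:,:2]),m2.sum())
# stand top
m=roi((S>40)&(H>12)&(H<30)&(abs(P[...,2]-.03)<.005)&(V>150),270,355,195,285)
q=P[m][:,:2].astype(np.float32); print('stand',m.sum(),cv2.minAreaRect(q))
# rim
m=roi((abs(P[...,2]-.075)<.004)&(S<80),385,450,360,420);q=P[m][:,:2];print('rim',m.sum(),circ(q),q.min(0),q.max(0),np.percentile(P[m][:,2],[5,50,95]))
m=roi((V<60)&(P[...,2]>.05)&(P[...,2]<.08),425,480,420,480);q=P[m];print('pf handle',q.mean(0))
for n,b in (('cup',(296,330,312,352)),('shot',(204,230,245,280)),('yellow',(253,280,236,278)),('or1',(232,258,194,234)),('or2',(273,295,177,216)),('sugar',(385,420,216,262)),('tin',(343,383,182,232)),('milk',(408,452,218,303)),('jug',(222,258,152,200))):
    q=P[roi((P[...,2]>.015)&(P[...,2]<.25),*b)];print(n,q.min(0).round(3),q.max(0).round(3),np.median(q,0).round(3))
```

```text
counter z 0.00014706569567507488
tA(far) 264 ztop 0.11542059483031337 handle circle (array([0.6011704 , 0.21893072]), np.float64(0.014273514881980242))
 foot (array([0.60177922, 0.21933909]), np.float64(0.0245044299536217)) 239
tB(near) 296 ztop 0.11533481043687172 handle circle (array([0.59908559, 0.10012514]), np.float64(0.015171166003726099))
 foot (array([0.61335811, 0.13853078]), np.float64(0.058111865216501475)) 388
stand 489 ((0.5679941177368164, 0.20307213068008423), (0.28910791873931885, 0.16381537914276123), 89.12612915039062)
rim 466 (array([ 0.56540409, -0.28550857]), np.float64(0.032563146899041114)) [ 0.52224824 -0.31964634] [ 0.60973256 -0.25072388] [0.07161253 0.07471112 0.07681635]
pf handle [ 0.54942264 -0.39325674  0.06733988]
cup [ 0.454 -0.103  0.015] [ 0.515 -0.042  0.061] [ 0.486 -0.07   0.041]
shot [0.365 0.159 0.015] [0.414 0.214 0.068] [0.389 0.175 0.048]
yellow [0.457 0.116 0.015] [0.515 0.177 0.095] [0.482 0.139 0.031]
or1 [0.47  0.281 0.015] [0.551 0.43  0.094] [0.496 0.3   0.031]
or2 [0.584 0.209 0.015] [0.637 0.354 0.115] [0.603 0.315 0.06 ]
sugar [ 0.712 -0.08   0.015] [0.804 0.079 0.14 ] [0.752 0.028 0.082]
tin [ 0.613 -0.014  0.015] [0.871 0.329 0.25 ] [0.738 0.154 0.069]
milk [ 0.711 -0.11   0.015] [0.804 0.06  0.193] [ 0.738 -0.085  0.102]
jug [0.486 0.299 0.015] [0.646 0.598 0.103] [0.54  0.425 0.071]
```

The tampers measure (0.602,0.219) and (0.600,0.100). Their tops are at 0.115 and they are 119 mm apart, which fits the sizes given. The basket is at (0.565,-0.286), radius 32.5 mm, rim at 0.075. Next I'll check from near with the wrist camera.

Run:
```python
from h import *
R=np.array([[0,-1,0],[-1,0,0],[0,0,-1.]])
robot.goto([0.6,0.16,0.26],R); robot.dwell(.2)
im,d,c=shot('wrist'); save('w1',im); np.savez('w1',im=im,d=d,T=c[3],c=c[:3]); print(robot.read_t(),robot.read_position())
P=cloud(d,c);V=im.max(2)
for g in ([.602,.219],[.600,.100]):
    m=(np.hypot(P[...,0]-g[0],P[...,1]-g[1])<.03)&(P[...,2]>.07)&(d>0); q=P[m]
    print(len(q),np.percentile(q[:,2],99)); s=q[q[:,2]>.1]; print(s.mean(0),(s.min(0)+s.max(0))/2)
    m=(np.hypot(P[...,0]-g[0],P[...,1]-g[1])<.045)&(abs(P[...,2]-.041)<.005)&(d>0);q=P[m][:,:2]
    A=np.c_[2*q,np.ones(len(q))];s=np.linalg.lstsq(A,(q**2).sum(1),rcond=None)[0];print('foot',s[:2],len(q))
```

```text
1.1 [0.60028583 0.15907206 0.25950206]
1035 0.11631875751010451
[0.60206588 0.21603237 0.11136276] [0.6020513  0.21847885 0.10872588]
foot [0.6020474  0.21974088] 241
3116 0.34466925222927336
[0.5998106  0.11788771 0.26512331] [0.59929817 0.10692576 0.22375744]
foot [0.59923173 0.10044605] 235
```

View pics/w1.png

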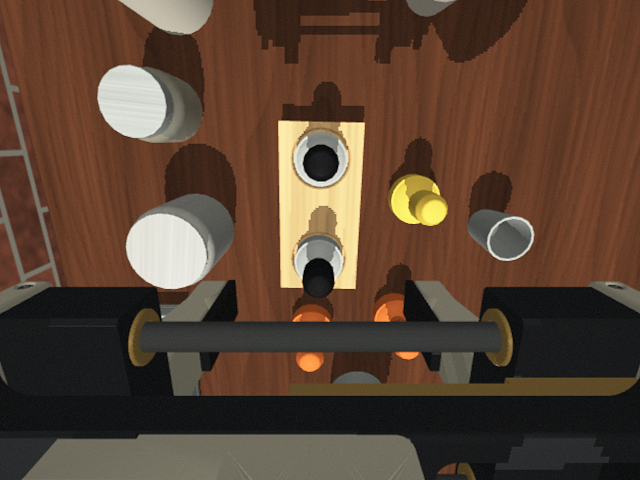

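The wrist view shows the tampers at (321,162) and (318,272) px. They solve to (0.599,0.100) and (0.602,0.219), which agrees with the side view. The fingers have clear room either side, along x. Now to weigh the first one.

```bash
cat >> h.py <<'E'
R=np.array([[0,-1,0],[-1,0,0],[0,0,-1.]])
SEAT={'b':(0.5995,0.1005),'a':(0.602,0.2195)}
def force(n=12):
    f=[]
    for _ in range(n): f.append(robot.read_force()); robot.dwell(.03)
    return np.mean(f,0).round(2)
def weigh(k,lift=0.06):
    x,y=SEAT[k]
    robot.goto([x,y,.2],R); robot.dwell(.3); f0=force()
    robot.servo_line([x,y,.070],R,speed=.12); robot.dwell(.1)
    robot.move_gripper(0.0); robot.dwell(.2)
    print('width',robot.read_grip_width(),'pad',robot.read_finger_force(),'pos',robot.read_position())
    robot.servo_line([x,y,.070+lift],R,speed=.08); robot.dwell(.5); f1=force()
    print(k,'f0',f0,'f1',f1,'df',f1-f0,'width',robot.read_grip_width(),'t',robot.read_t())
def put(k):
    x,y=SEAT[k]
    robot.servo_line([x,y,.082],R,speed=.08); robot.servo_line([x,y,.0705],R,speed=.02); robot.dwell(.2)
    print('down',force(4),robot.read_position())
    robot.move_gripper(1.0); robot.dwell(.2); robot.servo_line([x,y,.2],R,speed=.15); print('t',robot.read_t())
E
python3 - <<'E'
from h import *
weigh('b')
im,d,c=shot('side'); save('s2',im[130:330,180:440])
E
```

```text
width 0.3757616711834156 pad 29.999853317131056 pos [0.59960808 0.10050573 0.06997555]
b f0 [-0.14  0.1  -0.01] f1 [ 0.08 -0.16 -7.  ] df [ 0.22 -0.26 -6.99] width 0.3734430919256582 t 6.475
```

View pics/s2.png

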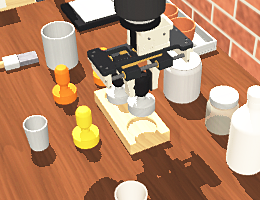

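The picture shows tamper b hanging upright, clear of its empty seat at (143,128) in the crop. It pulls 7.0 N, so about 0.71 kg, which makes it the heavier one. I'll put it back and weigh the other.

Run:
```python
from h import *
put('b'); im,d,c=shot('side')
P=cloud(d,c); m=(np.hypot(P[...,0]-.5995,P[...,1]-.1005)<.03)&(d>0)&(P[...,2]>.08)&(P[...,2]<.125); q=P[m];print('b top',np.percentile(q[:,2],99),q.mean(0))
weigh('a')
im,d,c=shot('side'); save('s3',im[130:330,180:440])
```

```text
down [-0.41 -0.26 -7.04] [0.59953949 0.10050558 0.07055786]
t 10.5917
b top 0.11551096309060516 [0.5957438  0.09348221 0.10165871]
width 0.37634170731563144 pad 29.999881608237047 pos [0.60206408 0.21950354 0.06995006]
a f0 [0.1  0.28 0.24] f1 [ 0.23 -0.22 -3.05] df [ 0.13 -0.5  -3.29] width 0.37318160960610197 t 16.1333
```

View pics/s3.png

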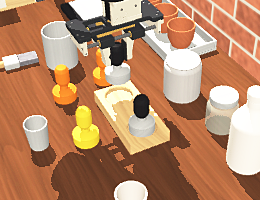

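Tamper a weighs 3.2 N, so it is the lighter one. The view shows it lifted clear, with b seated upright at (142,115) in the crop. I'll return a, take b, check that a is seated, then carry b over.

Run:
```python
from h import *
put('a')
weigh('b',.09)
im,d,c=shot('side'); save('s4',im[130:330,180:440])
P=cloud(d,c); m=(np.hypot(P[...,0]-.602,P[...,1]-.2195)<.03)&(d>0)&(P[...,2]>.07)&(P[...,2]<.125)&(im.max(2)<70); q=P[m];print('a top',len(q),np.percentile(q[:,2],99) if len(q) else 0)
robot.servo_line([.575,.05,.16],R,speed=.12)
robot.servo_line([.5655,-.2855,.16],R,speed=.15)
robot.servo_line([.5655,-.2855,.153],R,speed=.05); robot.dwell(.5)
print(force(),robot.read_position(),robot.read_grip_width(),robot.read_t())
im,d,c=shot('side'); save('s5',im); np.savez('s5',im=im,d=d,T=c[3],c=c[:3])
P=cloud(d,c)
m=(np.hypot(P[...,0]-.602,P[...,1]-.2195)<.03)&(d>0)&(P[...,2]>.08)&(P[...,2]<.125)&(im.max(2)<70);q=P[m];print('a top',len(q),np.percentile(q[:,2],98),q.mean(0))
```

```text
down [-0.06  0.33 -2.65] [0.60201082 0.21949825 0.07056038]
t 20.25
width 0.37621064572324503 pad 30.000008074566722 pos [0.59951134 0.10050202 0.06996997]
b f0 [0.08 0.09 0.06] f1 [ 0.33  0.37 -6.68] df [ 0.25  0.28 -6.74] width 0.37277168240914177 t 26.1167
a top 228 0.11566955110825287
[-0.32 -0.3  -6.66] [ 0.56549741 -0.28548081  0.152989  ] 0.37383507854712644 30.3667
a top 231 0.11566292155968316 [0.59832675 0.21222184 0.10079514]
```

View pics/s5.png

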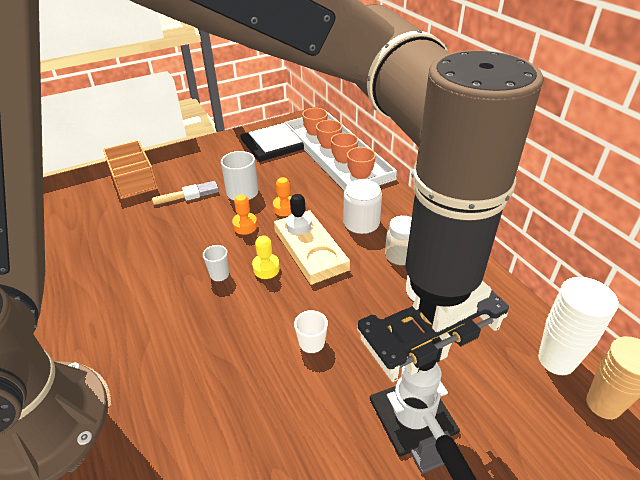

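Tamper a is seated upright at (298,215), every bystander is where it was, and b hangs over the basket at (420,385). One numeric check of foot against rim, then I hand it in if it passes.

Run:
```python
from h import *
D=np.load('s5.npz');im=D['im'];P=cloud(D['d'],(*D['c'],D['T']))
near=np.hypot(P[...,0]-.5655,P[...,1]+.2855)<.05
S=im.max(2).astype(int)-im.min(2)
m=near&(P[...,2]>.1)&(P[...,2]<.124)&(S<40)&(im.max(2)>90); q=P[m]
A=np.c_[2*q[:,:2],np.ones(len(q))];s=np.linalg.lstsq(A,(q[:,:2]**2).sum(1),rcond=None)[0]
r=np.sqrt(s[2]+s[:2]@s[:2]);print('foot',s[:2],r,len(q),'zmin',np.percentile(q[:,2],1))
if np.hypot(s[0]-.5655,s[1]+.2855)<.01 and abs(r-.029)<.006:
    print(robot.job_done(),robot.read_t())
```

```text
foot [ 0.56583549 -0.28443452] 0.02840215098077423 248 zmin 0.10610274474892605
the job is handed in; nothing more can be done
the job is handed in; nothing more can be done
```

The job is handed in: the heavier tamper (about 0.7 kg, from the +6.9 N wrist reading) is held upright about 3 cm above the basket rim and within about 2 mm of its centre, the lighter one (about 0.33 kg) is back down in its seat, nothing else moved in the camera view, and the clock read about 30 s.

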